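Free the stuck taper plug

ROBOT

A 7-joint arm with a two-finger parallel gripper is mounted at the origin on the work surface. World frame = base frame: x ahead of the robot, y to its left, z up, the work surface at z = 0. Lengths are in m, angles in rad, forces in N, time in s.
With the tool pointing down it reaches from about 0.35 to 0.9 m from the base axis. Payload 8.1 kg.
Tool frame: the origin (TCP) lies midway between the tips of the shut fingers; the grasp point (between the pads) lies arm.hold_point_z behind it (arm.hold_point_z is the distance from the TCP to the grasp point, in m); z points along the fingers, x is the direction in which the jaws open and shut, and the axes are right-handed (so a half turn about z gives the same grasp; the last joint's range is limited). The gripper opens to 92 mm and grips with 3 to 60 N. Pads are 19 mm wide; open, the fingers measure 130 mm over their backs; the gripper's body (75 mm by 190 mm) begins 47 mm behind the grasp point.
Start: joints at [1.168, 0.434, 0.025, 1.573, -0.012, 1.134, -0.075], TCP at [0.185, -0.597, 0.195] pointing down, gripper open.
Joint ranges: [-2.62, 2.62], [-0.44, 2.09], [-1.27, 1.32], [0.08, 2.57], [-1.32, 4.46], [0.12, 2], [-2.74, 2.74]. Speed limits (rad/s): [2.22, 2.22, 3.01, 3.01, 3.14, 3.14, 3.14].

INTERFACE

Orientations are given as a rotation vector (axis times angle).
In Python, from cell import arm gives the robot as it stands.
- The arm moves only by the shell command python3 -m pendant 'ROWS' [FORCE]. ROWS is JSON, a list of rows, each an object with "dp": the shift along the tool's x, y, z in m, a list of three; "rotation": the turn, a rotation vector about the tool's x, y, z in rad, a list of three; "fingers": the closure, from -1 (fully open) to 1 (shut). In form: [{"dp": [x, y, z], "rotation": [rx, ry, rz], "fingers": fingers}, ...]. A call has 1 to 20 rows; each row is the pose to reach, as a shift and turn from the pose measured when the call began, along the tool's axes at that moment; what a row does not reach only later rows make up. A row lasts 1/8 s, in which the tool goes at most 62.5 mm and 10.7 degrees, less where a joint would pass 70% of its speed; a pose out of reach is approached as far as the arm can. A call with a gripper value outside its range is refused whole. The fingers move at their own pace and stop on an object; FORCE is the grip in N (left out, the last holds). Time passes only in rows, so rows that repeat a pose let the fingers close. It gives the time, the measured TCP pose, the force and the opening at its end, in the units of the state.
- arm.observe(): the state, without advancing time (a new reading comes with each control period).
- arm.get_image(name): name is "scene" or "top" or "wrist"; returns the picture (420x560x3 uint8, blue, green, red); there is no depth.
- arm.camera_params(name): a dict with "camera_matrix" (3x3 intrinsics, pixels), "k1" (the pictures are not rectified: a ray, as slopes to the right and down, at radius r is drawn at 1 + k1 r^2 times it, then the intrinsics apply), "rvec" (rotation vector, rad) and "tvec" (3), from world to camera coordinates, as OpenCV has them. Camera axes: x right, y down, z forward; pixel columns grow to the right and rows downward; lengths in m; the calibration is good to about 2 mm. A picture is of the moment at which its call begins: read the wrist's pose just before it. camera_params takes no time and is no camera call; for the wrist camera it gives the pose at the moment of the call.
- arm.sign_off(): hands the job in, once; it reports no verdict.
The state is a dict: "clock": time; "joints": joint angles; "dq": joint speeds; "joint_efforts": joint torques, N m; "position": TCP position; "ee_rot": TCP orientation; "force": force on the tool from outside, world axes, zero at the start; "ft_torque": the same for the moment, N m; "width": opening from 0.0 (shut) to 1.0 (fully open).
Only numpy, scipy, OpenCV 4.12 (cv2) and the standard library are available. Lean on these libraries where they do the work, as an engineer would, in place of code of your own. Each camera call takes 0.05 s, during which the arm holds its last target.

TASK

One of the three steel test blocks holds a tapered plug with a flat upright wing on top; it is stuck in its seat, with its cross lugs under two keeper ears. Twist it about 60 degrees, either way, while it is still down in its seat, to break it free and bring the lugs out from under the ears, then pull it straight up and out and put it in the empty half of the parts bin. Leave the hexagon-headed plug unturned.

Things in the scene. Friction and masses are not known exactly. Their poses are not given: they have to be found in the camera images.
- plug_grip (a point): Centre of the stuck plug's wing, a steel bar on edge: 46 mm long (x), 12 thick (y), 28 tall; grip across y from above, 50 N or more. Seated: 98 mm above the table, wing along the block's x. Plug: 96 mm tall, about 0.26 kg, foot 82 mm below this point, neck 18 mm wide; lugs along x, 52 mm tip to tip, 43 mm below. Lifts only when twisted 45 to 90 degrees either way (0.15 N m); 42 mm up it is out.
- block: Steel block holding that plug, fixed: 100 x 100 x 50 mm high, origin at the centre of its underside, z up. Vertical 36 mm bore on the plug's axis. Two keeper ears at x = +/-19 to 39 mm, 14 mm wide, reach 67 mm above the table, 17 mm below the wing. Two similar blocks (hexagon and round-headed plug, up to 95 mm high) are over 135 mm away, centre to centre; loose parts nearby are under 55 mm tall.
- bin_bay (a point): Floor centre of the empty half of the fixed, level sheet-steel parts bin (dented front lip). Floor 40 mm above the table; this half is 164 mm (x) by 145 mm (y), walls 45 mm above the floor, 3 mm thick; z up. The other half (+y) holds two worn nozzles. The plug may stand, lie or lean in this half.
- hexplug (a joint): Turn of the hexagon-headed plug (40 mm wide) in one of the other blocks, rad, 0 at the start; leave it.

How it is judged:
On the way, in this order (a step that is already met when the one before it is completed fails the run):
1. the plug is twisted at least 40 degrees while still down in its seat (angle between the x axis of plug_grip and the x axis of block, either way round above 0.7 rad and z of plug_grip in the frame of block below 0.108 m and horizontal distance between plug_grip and block below 0.012 m), for 0.1 s.
2. the plug is pulled up clear of its bore, still about upright (z of plug_grip in the frame of block above 0.142 m and horizontal distance between plug_grip and block below 0.03 m and angle between plug_grip's own z axis and vertical below 0.35 rad), for 0.05 s.
At the end, for the whole second after the job is handed in: The plug lies, stands or leans at rest in the empty half of the bin, released: the centre of its wing is within 90 mm (bin's x) and 80 mm (bin's y) of the middle of that half and less than 100 mm above its floor. The hexagon plug is unturned (x of plug_grip in the frame of bin_bay between -0.09 and 0.09 m and y of plug_grip in the frame of bin_bay between -0.08 and 0.08 m and z of plug_grip in the frame of bin_bay between 0 and 0.1 m and linear speed of plug below 0.02 m/s); the robot touches nothing.
It fails at once if the hexagon-headed plug is turned by more than 12 degrees (value of joint hexplug above 0.2 rad or value of joint hexplug below -0.2 rad).
It also fails if it takes over 45 s, if anything falls off the work surface, if the arm or the gripper's body presses on something with over 40 N, if the wrist force passes 120 N, or if a joint passes its speed limit or range.

## Working session

There is one attempt and no reset: what is moved stays moved. The work goes in short steps, Python scripts to look and compute and a shell command to move; the robot and the scene stay as the last step left them, time stands still between calls to the robot, and variables do not carry over. Pictures are saved under pics/ and viewed, and the job is handed in when it is done.

```bash
ls; mkdir -p pics
python3 - <<'E'
from cell import arm
import cv2,numpy as np
print(arm.observe(), arm.hold_point_z)
for n in ["scene","top","wrist"]:
    p=arm.camera_params(n); print(n,p)
    cv2.imwrite(f"pics/{n}0.png",arm.get_image(n))
E
```

```text
pics
{'clock': 0.0, 'joints': array([ 1.16838278,  0.43521101,  0.02498328,  1.57413163, -0.01160189,
        1.1340102 , -0.07512707]), 'dq': array([-0.00036447,  0.00218015, -0.0011537 ,  0.00101495,  0.00023786,
       -0.00021028, -0.0004469 ]), 'joint_efforts': array([-4.66689471e-04, -6.67850733e+01,  9.84493196e-01, -3.14465082e+01,
       -6.07042154e-02,  4.26853937e-02,  8.03416060e-05]), 'position': array([ 0.18434928, -0.59658027,  0.19443923]), 'ee_rot': array([-2.52751848e+00,  1.86440429e+00,  2.17093452e-03]), 'force': array([ 0.36256322,  0.51823939, -0.05933299]), 'ft_torque': array([0.00986165, 0.00174573, 0.0270849 ]), 'width': 0.9964347932460544} 0.0188
scene {'camera_matrix': array([[434.79116563,   0.        , 273.57410945],
       [  0.        , 434.79116563, 210.40254743],
       [  0.        ,   0.        ,   1.        ]]), 'k1': -0.13816982224867325, 'rvec': array([ 1.21603252,  2.43297937, -0.84557819]), 'tvec': array([ 0.34462289, -0.27859295,  1.19589573])}
top {'camera_matrix': array([[481.96754474,   0.        , 275.82408105],
       [  0.        , 481.96754474, 208.18783575],
       [  0.        ,   0.        ,   1.        ]]), 'k1': -0.1551130099593407, 'rvec': array([ 2.19637415, -2.20823874,  0.05399171]), 'tvec': array([-0.02581012,  0.57225633,  1.05413075])}
wrist {'camera_matrix': array([[365.45740417,   0.        , 282.11123291],
       [  0.        , 365.45740417, 210.22949838],
       [  0.        ,   0.        ,   1.        ]]), 'k1': -0.1001304536556533, 'rvec': array([-2.31740282,  1.71015538,  0.26755288]), 'tvec': array([-0.62576428, -0.03824325,  0.39127322])}
```

View pics/scene0.png

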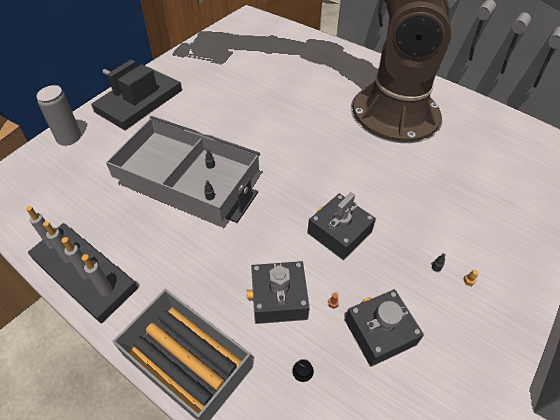

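View pics/top0.png

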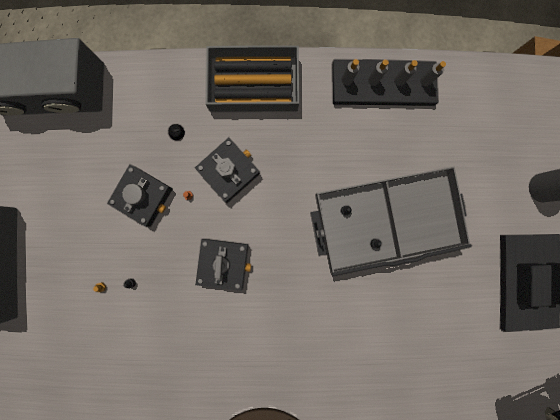

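View pics/wrist0.png

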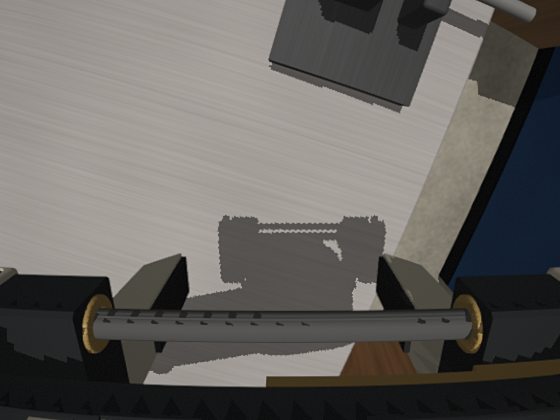

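The top view shows the winged block at about (222,266). The hex block is at (227,170) and the round-headed one at (140,196). The bin's empty half is on the right, around (428,215), and the nozzles are in the left half. I'll enlarge these areas to measure.

Run:
```python
import cv2
t=cv2.imread("pics/top0.png"); s=cv2.imread("pics/scene0.png")
cv2.imwrite("pics/c1.png",cv2.resize(t[226:306,180:270],None,fx=7,fy=7,interpolation=cv2.INTER_CUBIC))
cv2.imwrite("pics/c2.png",cv2.resize(t[155:285,300:480],None,fx=4.4,fy=4.4,interpolation=cv2.INTER_CUBIC))
cv2.imwrite("pics/c3.png",cv2.resize(s[180:270,295:390],None,fx=6,fy=6,interpolation=cv2.INTER_CUBIC))
```

```text
(no output)
```

View pics/c1.png

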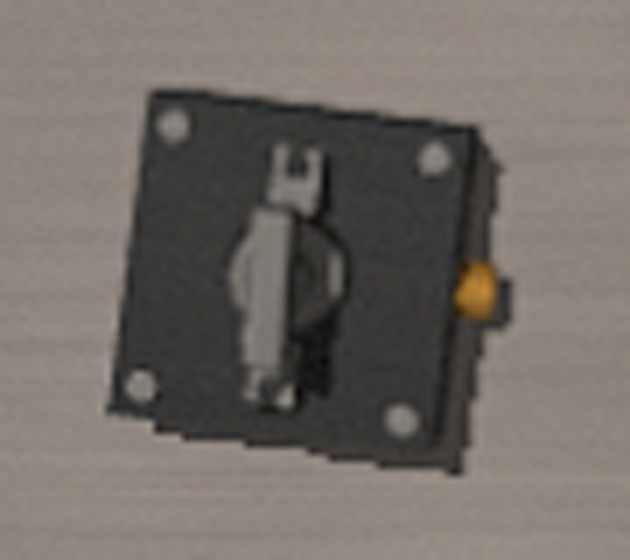

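View pics/c2.png

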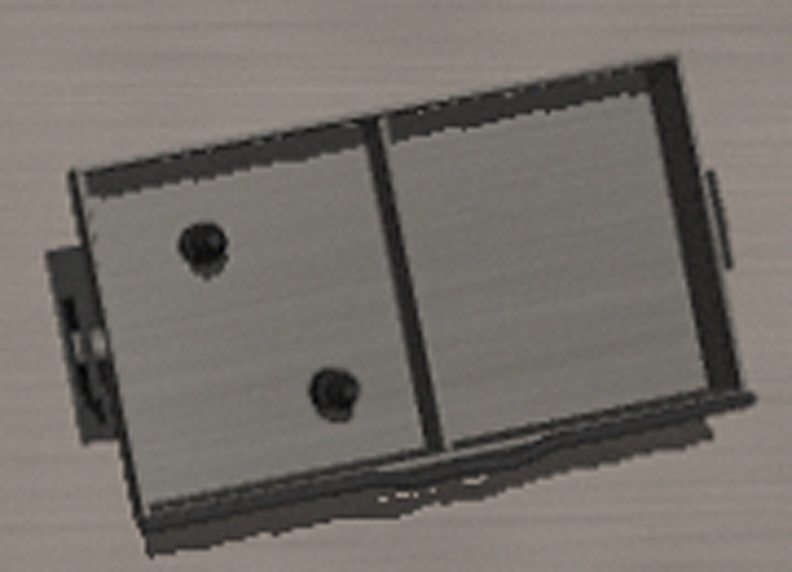

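View pics/c3.png

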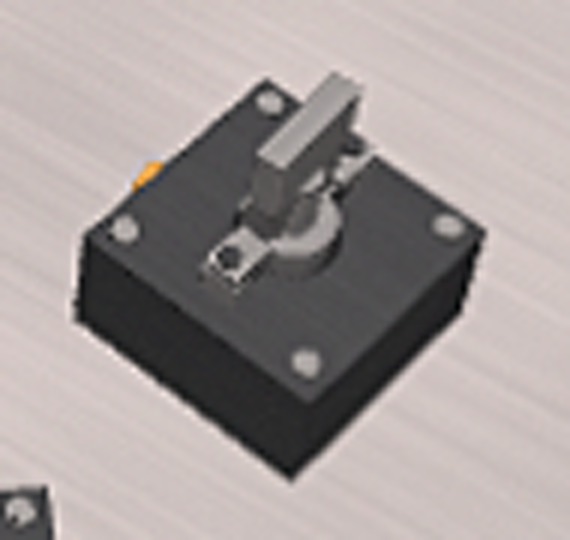

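```bash
cat > h.py <<'E'
import numpy as np,cv2
from scipy.spatial.transform import Rotation as R
def ray(p,uv):
    d=np.array([p["k1"],0,0,0,0],float)
    K=p["camera_matrix"]; Rm=R.from_rotvec(p["rvec"]).as_matrix()
    # r' = r(1+k1 r^2)
    x=cv2.undistortPointsIter(np.array(uv,float).reshape(-1,1,2),K,d,None,None,(3,50,1e-10)).reshape(-1,2)
    dirs=np.c_[x,np.ones(len(x))]@Rm
    return -Rm.T@p["tvec"],dirs
def at(p,uv,z):
    o,d=ray(p,uv); return o+d*((z-o[2])/d[:,2])[:,None]
def proj(p,X):
    return cv2.projectPoints(np.array(X,float).reshape(-1,1,3),np.array(p["rvec"]),np.array(p["tvec"]),p["camera_matrix"],np.array([p["k1"],0,0,0,0.]))[0].reshape(-1,2)
E
python3 - <<'E'
from cell import arm
from h import *
np.set_printoptions(precision=4,suppress=True)
T=arm.camera_params("top");S=arm.camera_params("scene")
def crop(pts,f,o): return (np.array(pts,float)+.5)/f-.5+np.array(o)
b=at(T,crop([(153,93),(477,128),(437,440),(112,408)],7,(180,226)),.05); print("block",b,b.mean(0))
sc=at(T,crop([(173,126),(434,158),(402,420),(141,386)],7,(180,226)),.05); print("screws",sc.mean(0))
w=at(T,crop([(250,205),(295,213),(280,375),(243,370)],7,(180,226)),.112);print("wing",w,w.mean(0))
b2=at(S,crop([(268,80),(487,232),(310,402),(85,232)],6,(295,180)),.05);print("blockS",b2,b2.mean(0))
sc=at(S,crop([(270,102),(448,225),(306,363),(124,230)],6,(295,180)),.05); print("screwsS",sc,sc.mean(0))
w2=at(S,crop([(335,73),(361,88),(283,165),(258,153)],6,(295,180)),.112);print("wingS",w2,w2.mean(0))
n=at(T,crop([(73,172),(678,58),(742,392),(143,520),(378,120),(435,445)],4.4,(300,155)),.085);print("bin",n)
q=n[[4,1,2,5]];print(q.mean(0), q[1]-q[0],q[0]-q[3])
E
```

```text
block [[0.5057 0.1306 0.05  ]
 [0.4947 0.0316 0.05  ]
 [0.3998 0.0443 0.05  ]
 [0.4096 0.1437 0.05  ]] [0.4525 0.0876 0.05  ]
screws [0.4509 0.0897 0.05  ]
wing [[0.4748 0.0935 0.112 ]
 [0.4725 0.0806 0.112 ]
 [0.4261 0.0852 0.112 ]
 [0.4276 0.0958 0.112 ]] [0.4502 0.0888 0.112 ]
blockS [[0.3976 0.0464 0.05  ]
 [0.411  0.1442 0.05  ]
 [0.5088 0.131  0.05  ]
 [0.4949 0.0319 0.05  ]] [0.4531 0.0884 0.05  ]
screwsS [[0.4061 0.0524 0.05  ]
 [0.4165 0.1317 0.05  ]
 [0.4962 0.1218 0.05  ]
 [0.4861 0.0423 0.05  ]] [0.4512 0.0871 0.05  ]
wingS [[0.4314 0.0848 0.112 ]
 [0.4318 0.0951 0.112 ]
 [0.4755 0.0913 0.112 ]
 [0.4761 0.0822 0.112 ]] [0.4537 0.0883 0.112 ]
bin [[ 0.5985 -0.1122  0.085 ]
 [ 0.6528 -0.4068  0.085 ]
 [ 0.4915 -0.4355  0.085 ]
 [ 0.435  -0.1438  0.085 ]
 [ 0.6227 -0.2578  0.085 ]
 [ 0.4686 -0.2832  0.085 ]]
[ 0.5589 -0.3458  0.085 ] [ 0.0301 -0.1489  0.    ] [0.1542 0.0253 0.    ]
```

```bash
cat > plan.py <<'E'
from cell import arm
from h import *
np.set_printoptions(precision=4,suppress=True)
def rel(pos,yaw):
    """rows needed to reach TCP pos, tool straight down, tool-x at world yaw (rad, mod pi -> nearest)"""
    o=arm.observe(); R0=R.from_rotvec(o["ee_rot"]); M=R0.as_matrix()
    y0=np.arctan2(M[1,0],M[0,0])
    out=[]
    for k in (-1,0,1):
        y=yaw+k*np.pi
        Rt=R.from_matrix(np.array([[np.cos(y),np.sin(y),0],[np.sin(y),-np.cos(y),0],[0,0,-1]]))
        rv=(R0.inv()*Rt).as_rotvec()
        out.append((round(np.degrees(y),1),rv))
    print("pos",o["position"],"yaw",np.degrees(y0),"tilt",M[:,2],"j",o["joints"],"F",o["force"],"w",o["width"],"t",o["clock"])
    print("dp",R0.inv().apply(np.array(pos)-o["position"]))
    for a in out: print(a)
E
python3 - <<'E'
from plan import *
rel([.452,.0885,.20],np.radians(90-7.3))
E
```

```text
pos [ 0.1844 -0.5967  0.1946] yaw -72.82503728259363 tilt [-0.0005  0.0011 -1.    ] j [ 1.1684  0.435   0.025   1.5739 -0.0116  1.134  -0.0751] F [ 0.7538 -0.6807  1.0831] w 1.0023152163501199 t 0.15
dp [-0.5757 -0.458  -0.0047]
(np.float64(-97.3), array([0.0004, 0.0011, 0.4272]))
(np.float64(82.7), array([-0.0015,  0.0005, -2.7144]))
(np.float64(262.7), array([0.0004, 0.0011, 0.4272]))
```

Run:
```python
from plan import *
rel([.43,-.25,.21],np.radians(0))
rel([.452,.0885,.205],np.radians(90-7.3))
```

```text
pos [ 0.1844 -0.5967  0.1946] yaw -72.82503728259363 tilt [-0.0005  0.0011 -1.    ] j [ 1.1684  0.435   0.025   1.5739 -0.0116  1.134  -0.0751] F [ 0.7538 -0.6807  1.0831] w 1.0023152163501199 t 0.15
dp [-0.2588 -0.337  -0.0151]
(np.float64(-180.0), array([0.0012, 0.0007, 1.8706]))
(np.float64(0.0), array([-0.0006,  0.0011, -1.271 ]))
(np.float64(180.0), array([0.0012, 0.0007, 1.8706]))
pos [ 0.1844 -0.5967  0.1946] yaw -72.82503728259363 tilt [-0.0005  0.0011 -1.    ] j [ 1.1684  0.435   0.025   1.5739 -0.0116  1.134  -0.0751] F [ 0.7538 -0.6807  1.0831] w 1.0023152163501199 t 0.15
dp [-0.5757 -0.458  -0.0097]
(np.float64(-97.3), array([0.0004, 0.0011, 0.4272]))
(np.float64(82.7), array([-0.0015,  0.0005, -2.7144]))
(np.float64(262.7), array([0.0004, 0.0011, 0.4272]))
```

```bash
python3 -m pendant '[{"dp":[-0.2588,-0.337,-0.015],"rotation":[0,0,-1.27],"fingers":-1},{"dp":[-0.2588,-0.337,-0.015],"rotation":[0,0,-1.27],"fingers":-1},{"dp":[-0.2588,-0.337,-0.015],"rotation":[0,0,-1.27],"fingers":-1},{"dp":[-0.2588,-0.337,-0.015],"rotation":[0,0,-1.27],"fingers":-1},{"dp":[-0.2588,-0.337,-0.015],"rotation":[0,0,-1.27],"fingers":-1},{"dp":[-0.2588,-0.337,-0.015],"rotation":[0,0,-1.27],"fingers":-1},{"dp":[-0.2588,-0.337,-0.015],"rotation":[0,0,-1.27],"fingers":-1},{"dp":[-0.5757,-0.458,-0.01],"rotation":[-0.0015,0.0005,-2.714],"fingers":-0.3},{"dp":[-0.5757,-0.458,-0.01],"rotation":[-0.0015,0.0005,-2.714],"fingers":-0.3},{"dp":[-0.5757,-0.458,-0.01],"rotation":[-0.0015,0.0005,-2.714],"fingers":-0.3},{"dp":[-0.5757,-0.458,-0.01],"rotation":[-0.0015,0.0005,-2.714],"fingers":-0.3},{"dp":[-0.5757,-0.458,-0.01],"rotation":[-0.0015,0.0005,-2.714],"fingers":-0.3},{"dp":[-0.5757,-0.458,-0.01],"rotation":[-0.0015,0.0005,-2.714],"fingers":-0.3},{"dp":[-0.5757,-0.458,-0.01],"rotation":[-0.0015,0.0005,-2.714],"fingers":-0.3},{"dp":[-0.5757,-0.458,-0.01],"rotation":[-0.0015,0.0005,-2.714],"fingers":-0.3},{"dp":[-0.5757,-0.458,-0.01],"rotation":[-0.0015,0.0005,-2.714],"fingers":-0.3},{"dp":[-0.5757,-0.458,-0.01],"rotation":[-0.0015,0.0005,-2.714],"fingers":-0.3},{"dp":[-0.5757,-0.458,-0.01],"rotation":[-0.0015,0.0005,-2.714],"fingers":-0.3}]' 60
python3 - <<'E'
from plan import *
rel([.452,.0885,.205],np.radians(90-7.3))
p=arm.camera_params("wrist")
cv2.imwrite("pics/w1.png",arm.get_image("wrist"))
print(p)
E
```

```text
clock: 2.4
position: [0.452, 0.0884, 0.2053]
ee_rot: [2.361, 2.073, -0.0]
force: [1.2, -0.5, 0.1]
width: 0.652
pos [0.452  0.0884 0.2053] yaw 82.5590014343167 tilt [ 0.     -0.0001 -1.    ] j [ 0.4071  0.2673 -0.8593  1.8897  0.2283  1.0859  0.8988] F [ 1.1742 -0.4817  0.0594] w 0.6520678917910931 t 2.4
dp [ 0.0001 -0.      0.0003]
(np.float64(-97.3), array([ 0.0002, -0.0001,  3.1391]))
(np.float64(82.7), array([ 0.0001,  0.0001, -0.0025]))
(np.float64(262.7), array([ 0.0002, -0.0001,  3.1391]))
{'camera_matrix': array([[365.4574,   0.    , 282.1112],
       [  0.    , 365.4574, 210.2295],
       [  0.    ,   0.    ,   1.    ]]), 'k1': -0.1001304536556533, 'rvec': array([-2.1737, -1.9078, -0.298 ]), 'tvec': array([-0.1447, -0.4576,  0.2679])}
```

View pics/w1.png

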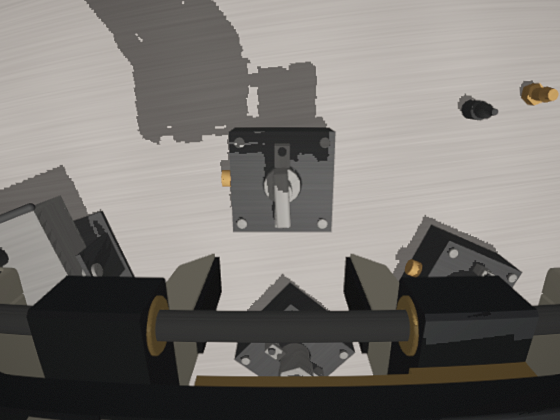

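The wrist view shows the winged block at (282,180), with the wing running from about (282,165) to (282,225). I'll overlay the predicted wing and block on it.

Run:
```python
from plan import *
W=arm.camera_params("wrist")
im=cv2.imread("pics/w1.png")
f=6;o=(210,110)
c=np.array([.452,.0885]);a=np.radians(-7.3)
ux=np.array([np.cos(a),np.sin(a)]);uy=np.array([-ux[1],ux[0]])
def box(hx,hy,z): return [np.r_[c+sx*hx*ux+sy*hy*uy,z] for sx,sy in((1,1),(1,-1),(-1,-1),(-1,1))]
cr=cv2.resize(im[o[1]:240,o[0]:342],None,fx=f,fy=f,interpolation=cv2.INTER_CUBIC)
cv2.imwrite("pics/w1c.png",cr)
for b in (box(.023,.006,.112),box(.05,.05,.05)):
    q=(proj(W,b)+.5-o)*f-.5; print(q)
    cv2.polylines(cr,[q.round().astype(int)],True,(0,0,255),1)
cv2.imwrite("pics/w1o.png",cr)
```

```text
[[490.5461 707.7467]
 [403.3831 707.9142]
 [401.0174 379.5468]
 [492.3706 379.3623]]
[[742.0024 728.0073]
 [149.1936 729.1389]
 [123.299  127.4638]
 [766.595  126.1046]]
```

View pics/w1o.png

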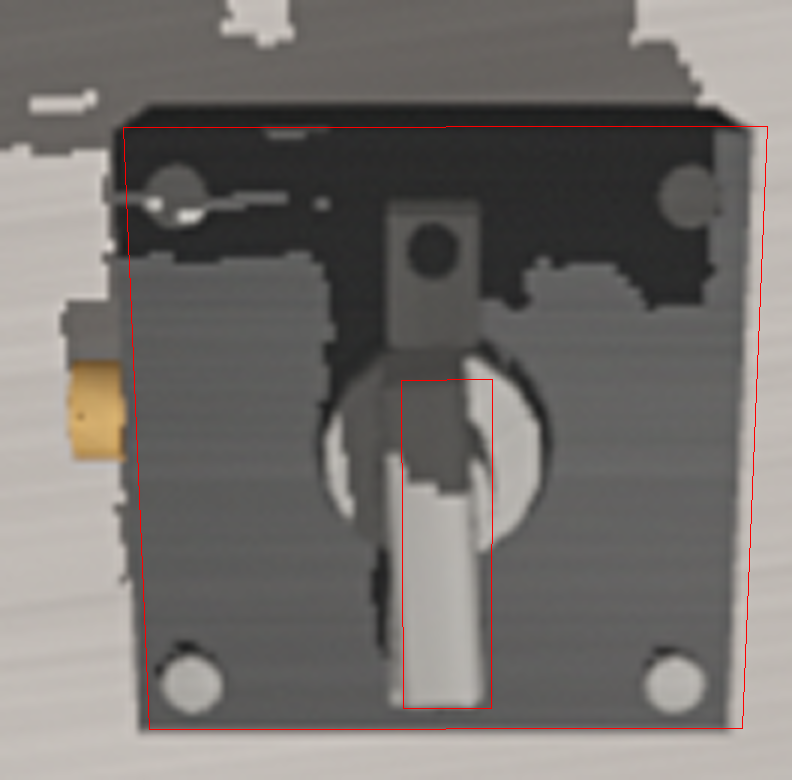

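Run:
```python
from plan import *
W=arm.camera_params("wrist");o=arm.observe();M=R.from_rotvec(o["ee_rot"]).as_matrix()
for d in(-.1,-.05,0,.0933,.15): print(d,proj(W,o["position"]+d*M[:,2]))
C=R.from_rotvec(W["rvec"]).as_matrix(); print("cam in tool",M.T@(-C.T@W["tvec"]-o["position"])); print(M.T@C.T)
im=cv2.imread("pics/w1.png")
cv2.imwrite("pics/w1f.png",cv2.resize(im[240:400,140:430],None,fx=2.7,fy=2.7,interpolation=cv2.INTER_CUBIC))
```

```text
-0.1 [[286.3005 376.9206]]
-0.05 [[285.2087 293.6508]]
0 [[284.594  247.5206]]
0.0933 [[283.9666 200.9165]]
0.15 [[283.7398 184.19  ]]
cam in tool [-0.0012 -0.083  -0.1896]
[[ 1.     -0.0001 -0.0011]
 [ 0.0004  0.952   0.306 ]
 [ 0.001  -0.306   0.952 ]]
```

View pics/w1f.png

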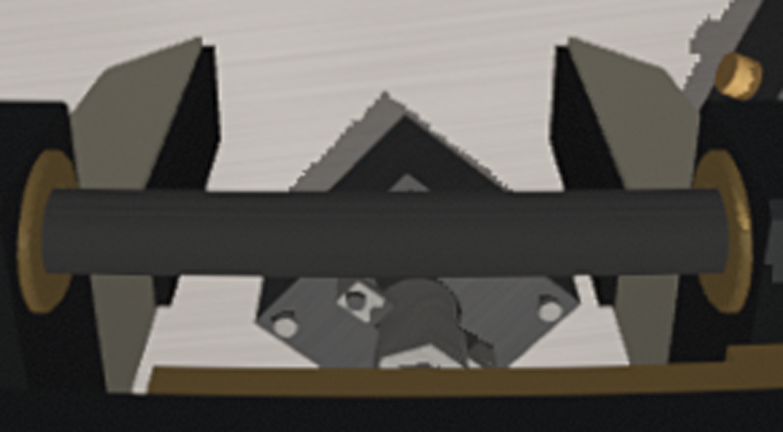

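The finger tips centre on column 282.6, and so does the wing. The jaws are therefore centred, and the wrist calibration is about 1 mm off. Next I descend and grip.

```bash
python3 -m pendant '[{"dp":[0,0,0.05],"rotation":[0,0,-0.002],"fingers":-0.3},{"dp":[0,0,0.09],"rotation":[0,0,-0.002],"fingers":-0.3},{"dp":[0,0,0.11],"rotation":[0,0,-0.002],"fingers":-0.3},{"dp":[0,0,0.124],"rotation":[0,0,-0.002],"fingers":-0.3},{"dp":[0,0,0.124],"rotation":[0,0,-0.002],"fingers":-0.3},{"dp":[0,0,0.124],"rotation":[0,0,-0.002],"fingers":0.3}]' 60
python3 -m pendant '[{"dp":[0,0,0],"rotation":[0,0,0],"fingers":1},{"dp":[0,0,0],"rotation":[0,0,0],"fingers":1},{"dp":[0,0,0],"rotation":[0,0,0],"fingers":1},{"dp":[0,0,0],"rotation":[0,0,0],"fingers":1},{"dp":[0,0,0],"rotation":[0,0,0],"fingers":1}]' 60
python3 - <<'E'
from plan import *
rel([.452,.0885,.081],np.radians(90-7.3))
print(arm.observe()["ft_torque"])
cv2.imwrite("pics/w2.png",arm.get_image("wrist"))
E
```

```text
clock: 3.2
position: [0.4526, 0.0887, 0.0821]
ee_rot: [2.358, 2.075, 0.002]
force: [-0.0, 0.3, 0.4]
width: 0.582
clock: 3.82
position: [0.4526, 0.0887, 0.0821]
ee_rot: [2.358, 2.075, 0.002]
force: [-0.9, -0.5, 0.4]
width: 0.047
pos [0.4526 0.0887 0.0821] yaw 82.69278049550296 tilt [ 0.0013  0.0001 -1.    ] j [ 0.2977  0.4248 -0.7758  2.0501  0.4063  0.8203  0.7265] F [-0.8765 -0.4571  0.4323] w 0.04684487191007474 t 3.825
dp [-0.0003 -0.0006  0.0011]
(np.float64(-97.3), array([-0.0005, -0.0019,  3.1415]))
(np.float64(82.7), array([ 0.0012, -0.0003, -0.0001]))
(np.float64(262.7), array([-0.0005, -0.0019,  3.1415]))
[ 0.0786 -0.1502 -0.0091]
```

View pics/w2.png

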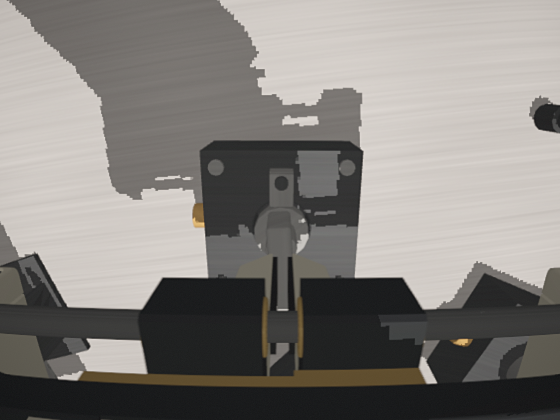

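Run:
```python
from plan import *
im=cv2.imread("pics/w2.png")
cv2.imwrite("pics/w2c.png",cv2.resize(im[140:380,190:380],None,fx=2.5,fy=2.5,interpolation=cv2.INTER_CUBIC))
s=arm.get_image("scene");cv2.imwrite("pics/s2.png",s)
cv2.imwrite("pics/s2c.png",cv2.resize(s[130:280,270:430],None,fx=4,fy=4,interpolation=cv2.INTER_CUBIC))
print(arm.observe()["width"])
```

```text
0.008301999128740693
```

View pics/w2c.png

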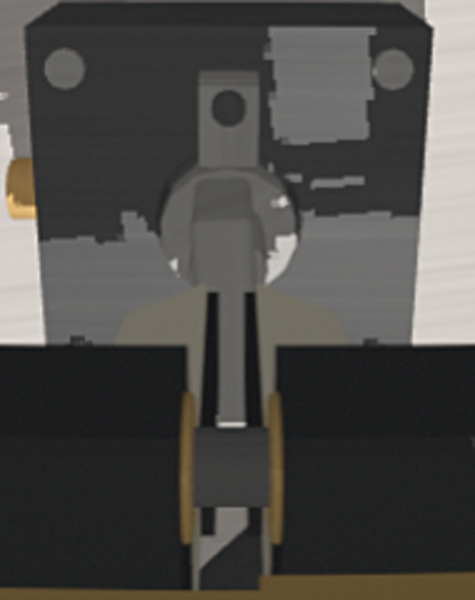

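View pics/s2c.png

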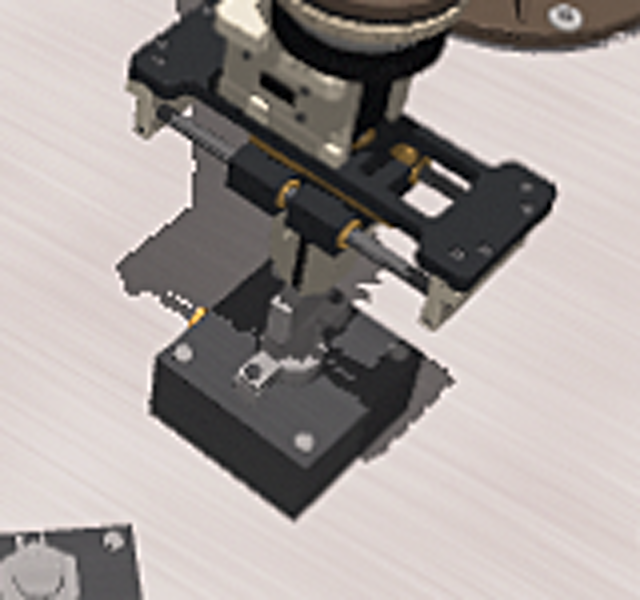

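Run:
```python
from plan import *
o=arm.observe();print(o["width"],o["force"],o["ft_torque"],o["clock"])
W=arm.camera_params("wrist")
M=R.from_rotvec(o["ee_rot"]).as_matrix()
for z in (0,-.0188,-.03,-.045):
  for hx in (0,.006):
    print(z,hx,proj(W,[o["position"]+M@np.array([s*hx,y,z]) for s in(-1,1) for y in (-.0095,.0095)]).tolist())
im=arm.get_image("wrist");cv2.imwrite("pics/w3.png",im)
cv2.imwrite("pics/w3c.png",cv2.resize(im[190:390,245:320],None,fx=3,fy=3,interpolation=cv2.INTER_CUBIC)) 
cv2.imwrite("pics/w3c.png",cv2.resize(im[190:390,235:330],None,fx=6,fy=3,interpolation=cv2.INTER_CUBIC))
```

```text
0.008301999128740693 [-0.3156  0.226  -0.1182] [ 0.0374 -0.1335 -0.0146] 3.925
0 0 [[284.6108475770042, 231.73646284060746], [284.5513822229217, 262.68748949203643], [284.6108475770042, 231.73646284060746], [284.5513822229217, 262.68748949203643]]
0 0.006 [[273.81569299099505, 231.73593733860756], [274.07484079435545, 262.6846858587203], [295.40537550926814, 231.7332257939157], [295.0273565773533, 262.681604704722]]
-0.0188 0 [[284.81425800734166, 245.14843460826984], [284.74076132785024, 278.49322602463513], [284.81425800734166, 245.14843460826984], [284.74076132785024, 278.49322602463513]]
-0.0188 0.006 [[272.9823816255622, 245.14650269678083], [273.29899830583435, 278.48850853946215], [296.6452505091945, 245.14301516866567], [296.18172843688285, 278.48439878721445]]
-0.03 0 [[284.954685280206, 254.43043915955326], [284.8705124936504, 289.3564797423332], [284.954685280206, 254.43043915955326], [284.8705124936504, 289.3564797423332]]
-0.03 0.006 [[272.40680185022137, 254.42729889371594], [272.76701148879073, 289.350179199086], [297.50147141377096, 254.42309603570126], [296.97302907219097, 289.3451465035535]]
-0.045 0 [[285.1709429162424, 268.7618477789253], [285.0686996090913, 306.00462497157815], [285.1709429162424, 268.7618477789253], [285.0686996090913, 306.00462497157815]]
-0.045 0.006 [[271.5199389937968, 268.75642707820873], [271.95374579940864, 305.9954337825112], [298.8204569058486, 268.7507822484088], [298.1823248429173, 305.9885855805469]]
```

View pics/w3c.png

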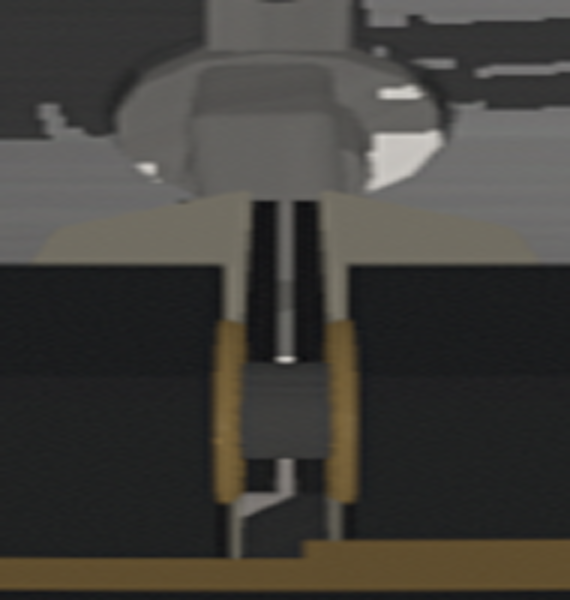

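Run:
```python
from plan import *
S=arm.camera_params("scene");T=arm.camera_params("top")
o=arm.observe();M=R.from_rotvec(o["ee_rot"]).as_matrix()
s=arm.get_image("scene");cv2.imwrite("pics/s3.png",s)
f=9;of=(325,180)
c=cv2.resize(s[180:245,325:385],None,fx=f,fy=f,interpolation=cv2.INTER_CUBIC)
cv2.imwrite("pics/s3r.png",c)
def d(pts,col):
    q=(proj(S,pts)+.5-of)*f-.5; cv2.polylines(c,[q.round().astype(int)],True,col,1)
P=lambda z:[o["position"]+M@np.array([x,y,z]) for x,y in((-.01,-.0095),(.01,-.0095),(.01,.0095),(-.01,.0095))]
d(P(0),(0,255,255));d(P(-.03),(0,200,0))
cc=np.array([.452,.0885]);a=np.radians(-7.3);ux=np.array([np.cos(a),np.sin(a)]);uy=np.array([-ux[1],ux[0]])
for z,col in((.112,(0,0,255)),(.084,(255,0,0))): d([np.r_[cc+sx*.023*ux+sy*.006*uy,z] for sx,sy in((1,1),(1,-1),(-1,-1),(-1,1))],col)
cv2.imwrite("pics/s3c.png",np.hstack([c]))
```

```text
(no output)
```

View pics/s3c.png

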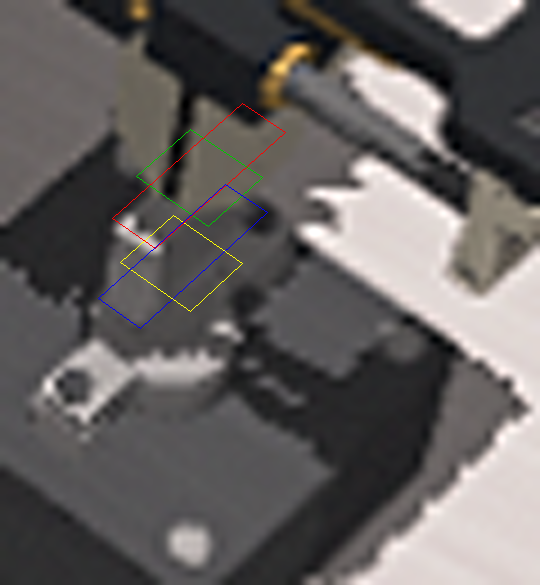

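View pics/s3r.png

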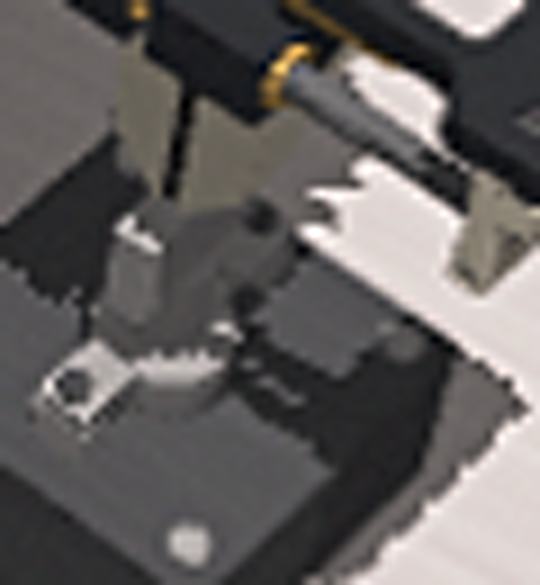

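The scene view shows the finger tips ending level with the wing's top, at crop row ~205, and the jaws have shut above it. Both cameras put the real tips about 30 mm behind the reported TCP. I'll open, go down a further 29 mm and check before closing.

```bash
python3 -m pendant '[{"dp":[0,0,-0.004],"rotation":[0,0,0],"fingers":-0.3},{"dp":[0,0,-0.004],"rotation":[0,0,0],"fingers":-0.3},{"dp":[0,0,-0.004],"rotation":[0,0,0],"fingers":-0.3},{"dp":[0,0,-0.004],"rotation":[0,0,0],"fingers":-0.3},{"dp":[0,0,-0.004],"rotation":[0,0,0],"fingers":-0.3},{"dp":[0,-0.0005,0.01],"rotation":[0,0,0],"fingers":-0.3},{"dp":[0,-0.0005,0.02],"rotation":[0,0,0],"fingers":-0.3},{"dp":[0,-0.0005,0.028],"rotation":[0,0,0],"fingers":-0.3},{"dp":[0,-0.0005,0.028],"rotation":[0,0,0],"fingers":-0.3}]' 60
python3 - <<'E'
from plan import *
rel([.452,.0885,.053],np.radians(90-7.3))
im=arm.get_image("wrist");cv2.imwrite("pics/w4.png",im)
cv2.imwrite("pics/w4c.png",cv2.resize(im[150:350,170:400],None,fx=3,fy=3,interpolation=cv2.INTER_CUBIC)) 
s=arm.get_image("scene");cv2.imwrite("pics/s4c.png",cv2.resize(s[160:250,305:405],None,fx=6,fy=6,interpolation=cv2.INTER_CUBIC))
E
```

```text
clock: 5.15
position: [0.4515, 0.0887, 0.0532]
ee_rot: [-2.358, -2.076, 0.0]
force: [-0.8, 0.4, 1.0]
width: 0.649
pos [0.4515 0.0887 0.0532] yaw 82.71963359891625 tilt [-0.0004  0.0001 -1.    ] j [ 0.2642  0.4661 -0.7424  2.0805  0.4564  0.7601  0.6793] F [-0.8077  0.3996  1.0435] w 0.6486822923409425 t 5.15
dp [-0.0002  0.0005  0.0002]
(np.float64(-97.3), array([ 0.    , -0.0006, -3.1412]))
(np.float64(82.7), array([-0.0004, -0.    ,  0.0003]))
(np.float64(262.7), array([ 0.    , -0.0006, -3.1412]))
```

View pics/w4c.png

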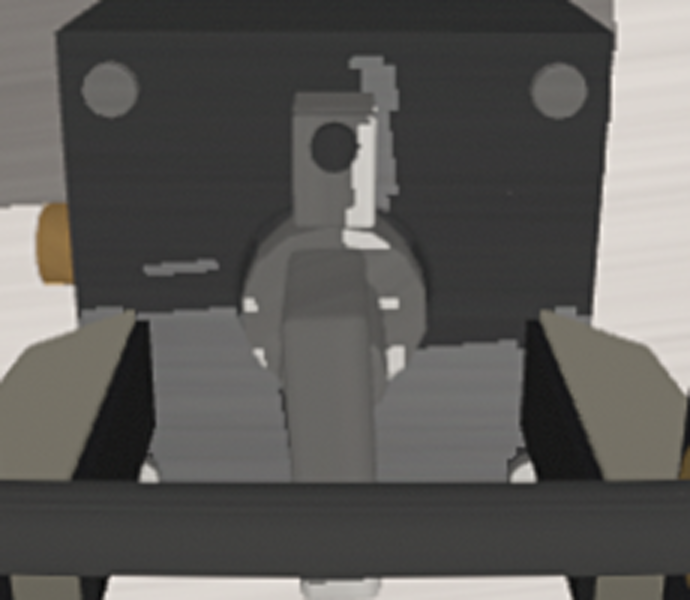

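View pics/s4c.png

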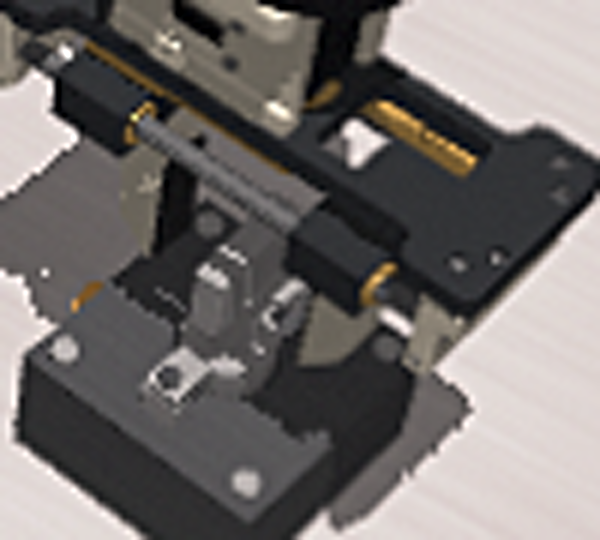

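The jaws now straddle the wing: tips at crop columns 153 and 523, wing at about 331. Closing now, with a small shift to centre.

```bash
python3 -m pendant '[{"dp":[-0.0007,0,0],"rotation":[0,0,0],"fingers":-0.3},{"dp":[-0.0007,0,0],"rotation":[0,0,0],"fingers":1},{"dp":[-0.0007,0,0],"rotation":[0,0,0],"fingers":1},{"dp":[-0.0007,0,0],"rotation":[0,0,0],"fingers":1},{"dp":[-0.0007,0,0],"rotation":[0,0,0],"fingers":1},{"dp":[-0.0007,0,0],"rotation":[0,0,0],"fingers":1},{"dp":[-0.0007,0,0],"rotation":[0,0,0],"fingers":1},{"dp":[-0.0007,0,0],"rotation":[0,0,0],"fingers":1}]' 60
python3 - <<'E'
from plan import *
rel([.452,.0885,.053],np.radians(90-7.3))
print(arm.observe()["ft_torque"])
im=arm.get_image("wrist");cv2.imwrite("pics/w5.png",im)
cv2.imwrite("pics/w5c.png",cv2.resize(im[150:350,170:400],None,fx=3,fy=3,interpolation=cv2.INTER_CUBIC))
E
```

```text
clock: 6.25
position: [0.4521, 0.0883, 0.054]
ee_rot: [2.358, 2.075, 0.002]
force: [0.4, -0.6, 0.0]
width: 0.124
pos [0.4521 0.0883 0.054 ] yaw 82.71205872953091 tilt [ 0.0011  0.0003 -1.    ] j [ 0.2663  0.4647 -0.7433  2.0801  0.4559  0.7603  0.681 ] F [ 0.4059 -0.5942  0.0494] w 0.12358960058434075 t 6.25
dp [ 0.0002 -0.0001  0.001 ]
(np.float64(-97.3), array([ 0.0007,  0.0016, -3.1414]))
(np.float64(82.7), array([ 0.001 , -0.0005,  0.0002]))
(np.float64(262.7), array([ 0.0007,  0.0016, -3.1414]))
[ 0.107  -0.1765 -0.0087]
```

View pics/w5c.png

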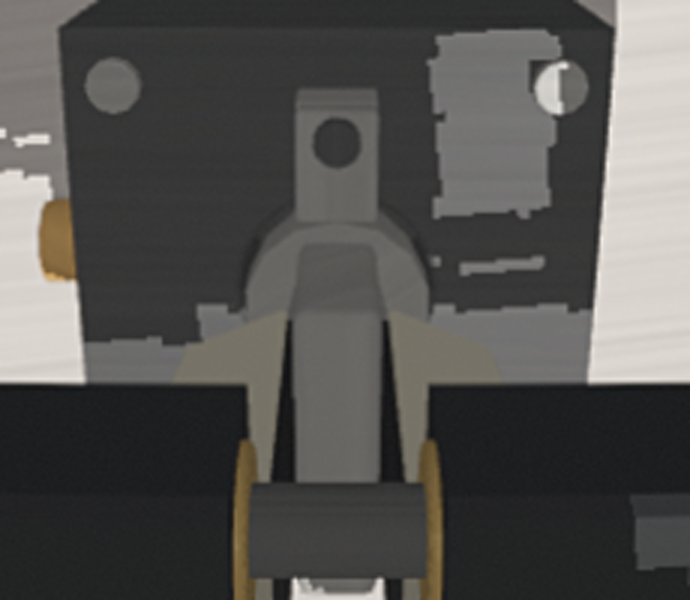

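Gripped: the opening reads 11.4 mm. Now the twist, as a short test first.

```bash
python3 -m pendant '[{"dp":[0,0,0],"rotation":[0,0,0.06],"fingers":1},{"dp":[0,0,0],"rotation":[0,0,0.12],"fingers":1},{"dp":[0,0,0],"rotation":[0,0,0.2],"fingers":1},{"dp":[0,0,0],"rotation":[0,0,0.2],"fingers":1}]' 60
python3 - <<'E'
from plan import *
rel([.4521,.0883,.054],np.radians(90-7.3-60))
print(arm.observe()["ft_torque"])
im=arm.get_image("wrist")
cv2.imwrite("pics/w6c.png",cv2.resize(im[130:350,150:420],None,fx=2.7,fy=2.7,interpolation=cv2.INTER_CUBIC))
E
```

```text
clock: 6.8
position: [0.452, 0.0883, 0.054]
ee_rot: [2.553, 1.83, 0.002]
force: [-0.2, 0.9, -0.1]
width: 0.131
pos [0.452  0.0883 0.054 ] yaw 71.28212606393852 tilt [ 0.0011  0.0002 -1.    ] j [ 0.229   0.4502 -0.6917  2.0828  0.4214  0.7467  0.5148] F [-0.1901  0.897  -0.084 ] w 0.13056174275820703 t 6.8
dp [0.     0.0001 0.    ]
(np.float64(-157.3), array([ 0.0011,  0.0009, -2.2937]))
(np.float64(22.7), array([ 0.0007, -0.0009,  0.8479]))
(np.float64(202.7), array([ 0.0011,  0.0009, -2.2937]))
[ 0.1238 -0.1443 -0.0035]
```

View pics/w6c.png

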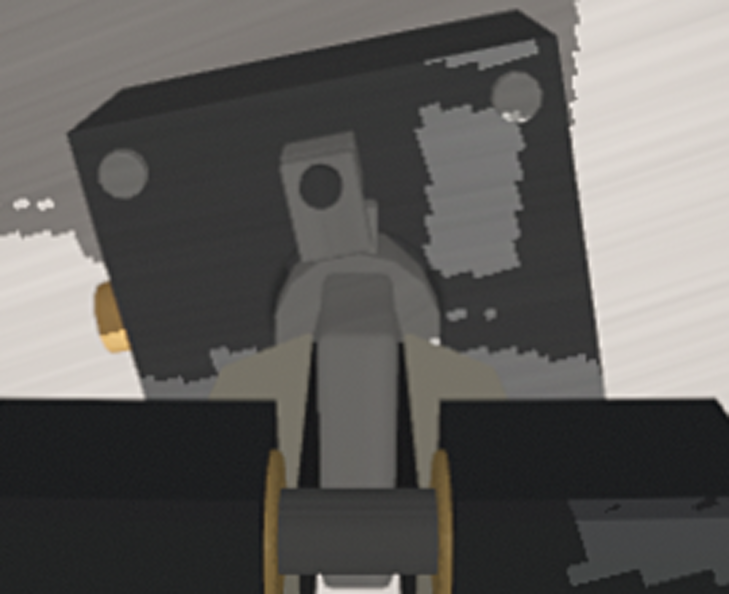

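The wing turns with the hand, and a lug is coming out from under the ear at crop (370,225). Forces are small, so I'm continuing to 60–63°.

```bash
python3 -m pendant '[{"dp":[0,0,0],"rotation":[0,0,0.13],"fingers":1},{"dp":[0,0,0],"rotation":[0,0,0.26],"fingers":1},{"dp":[0,0,0],"rotation":[0,0,0.39],"fingers":1},{"dp":[0,0,0],"rotation":[0,0,0.52],"fingers":1},{"dp":[0,0,0],"rotation":[0,0,0.65],"fingers":1},{"dp":[0,0,0],"rotation":[0,0,0.78],"fingers":1},{"dp":[0,0,0],"rotation":[0,0,0.89],"fingers":1},{"dp":[0,0,0],"rotation":[0,0,0.89],"fingers":1},{"dp":[0,0,0],"rotation":[0,0,0.89],"fingers":1},{"dp":[0,0,0],"rotation":[0,0,0.89],"fingers":1}]' 60
python3 - <<'E'
from plan import *
rel([.4521,.0883,.054],np.radians(90-7.3-60))
print(arm.observe()["ft_torque"])
im=arm.get_image("wrist")
cv2.imwrite("pics/w7c.png",cv2.resize(im[130:350,150:420],None,fx=2.7,fy=2.7,interpolation=cv2.INTER_CUBIC))
E
```

```text
clock: 8.1
position: [0.4521, 0.0882, 0.054]
ee_rot: [-3.092, -0.558, -0.002]
force: [0.6, -0.1, 0.4]
width: 0.129
pos [0.4521 0.0882 0.054 ] yaw 20.459948277407683 tilt [ 0.0011  0.0003 -1.    ] j [ 0.0592  0.4016 -0.4658  2.0956  0.2759  0.7011 -0.2299] F [ 0.6229 -0.1417  0.3547] w 0.12855544100024835 t 8.1
dp [ 0.     -0.0001 -0.    ]
(np.float64(-157.3), array([-0.0018, -0.0003,  3.1025]))
(np.float64(22.7), array([ 0.0002, -0.0011, -0.0391]))
(np.float64(202.7), array([-0.0018, -0.0003,  3.1025]))
[-0.1182 -0.3408  0.051 ]
```

View pics/w7c.png

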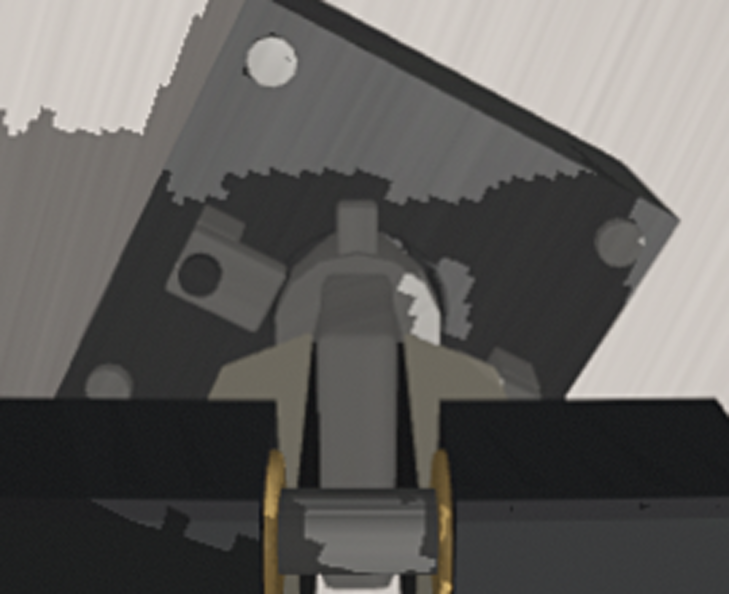

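The plug has turned about 62° and its lug stands clear of the ear. Pulling straight up.

```bash
python3 -m pendant '[{"dp":[0,0,-0.006],"rotation":[0,0,0],"fingers":1},{"dp":[0,0,-0.014],"rotation":[0,0,0],"fingers":1},{"dp":[0,0,-0.024],"rotation":[0,0,0],"fingers":1},{"dp":[0,0,-0.036],"rotation":[0,0,0],"fingers":1},{"dp":[0,0,-0.05],"rotation":[0,0,0],"fingers":1},{"dp":[0,0,-0.065],"rotation":[0,0,0],"fingers":1},{"dp":[0,0,-0.085],"rotation":[0,0,0],"fingers":1},{"dp":[0,0,-0.105],"rotation":[0,0,0],"fingers":1},{"dp":[0,0,-0.13],"rotation":[0,0,0],"fingers":1},{"dp":[0,0,-0.13],"rotation":[0,0,0],"fingers":1}]' 60
python3 - <<'E'
from plan import *
rel([.559,-.346,.2],np.radians(9.5))
im=arm.get_image("wrist");cv2.imwrite("pics/w8.png",im)
s=arm.get_image("scene");cv2.imwrite("pics/s8.png",s)
E
```

```text
clock: 9.4
position: [0.4532, 0.0887, 0.186]
ee_rot: [-3.092, -0.557, -0.008]
force: [-0.2, -0.0, -2.0]
width: 0.131
pos [0.4532 0.0887 0.186 ] yaw 20.425344863219117 tilt [ 0.0049  0.001  -1.    ] j [ 0.1369  0.2237 -0.5249  1.9372  0.1328  1.009  -0.0911] F [-0.1828 -0.0445 -1.9899] w 0.1314541385978319 t 9.4
dp [-0.0525  0.4443 -0.0139]
(np.float64(-170.5), array([ 0.0075,  0.0005, -2.9509]))
(np.float64(9.5), array([ 0.0003, -0.005 ,  0.1907]))
(np.float64(189.5), array([ 0.0075,  0.0005, -2.9509]))
```

View pics/w8.png

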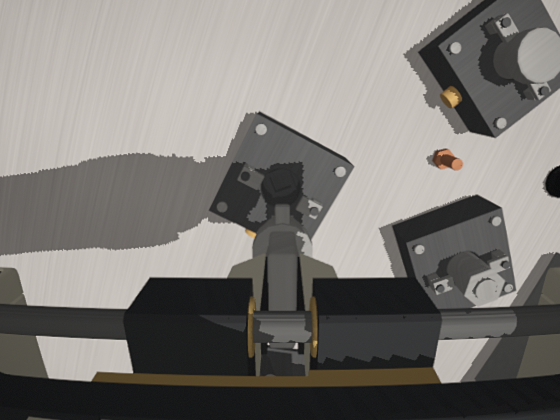

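View pics/s8.png

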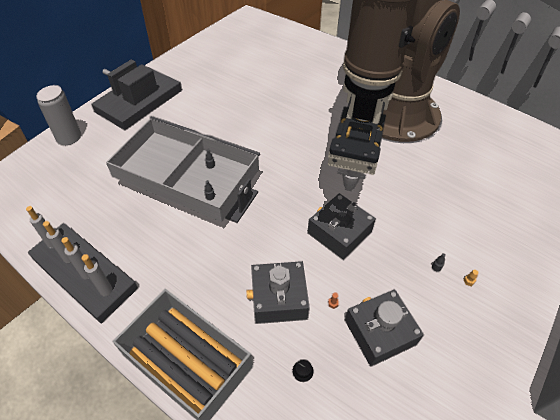

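The plug is out and upright, and the force reading (−2 N) matches its weight. Carrying it over the bin's empty half.

```bash
python3 -m pendant '[{"dp":[-0.003,0.025,0],"rotation":[0,0,0.01],"fingers":1},{"dp":[-0.009,0.07,0],"rotation":[0,-0.001,0.03],"fingers":1},{"dp":[-0.014,0.12,0],"rotation":[0,-0.002,0.05],"fingers":1},{"dp":[-0.02,0.17,0],"rotation":[0,-0.003,0.07],"fingers":1},{"dp":[-0.026,0.22,0],"rotation":[0,-0.004,0.1],"fingers":1},{"dp":[-0.032,0.27,0],"rotation":[0,-0.005,0.12],"fingers":1},{"dp":[-0.038,0.32,0],"rotation":[0,-0.005,0.14],"fingers":1},{"dp":[-0.044,0.37,0],"rotation":[0,-0.005,0.16],"fingers":1},{"dp":[-0.05,0.415,0],"rotation":[0,-0.005,0.18],"fingers":1},{"dp":[-0.0525,0.444,0],"rotation":[0,-0.005,0.19],"fingers":1},{"dp":[-0.0525,0.444,0],"rotation":[0,-0.005,0.19],"fingers":1},{"dp":[-0.0525,0.444,0],"rotation":[0,-0.005,0.19],"fingers":1},{"dp":[-0.0525,0.444,0],"rotation":[0,-0.005,0.19],"fingers":1}]' 60
python3 - <<'E'
from plan import *
rel([.559,-.346,.083],np.radians(9.5))
im=arm.get_image("wrist");cv2.imwrite("pics/w9.png",im)
s=arm.get_image("top");cv2.imwrite("pics/t9.png",s)
E
```

```text
clock: 11.12
position: [0.5575, -0.3447, 0.1836]
ee_rot: [-3.13, -0.264, 0.006]
force: [0.2, -0.3, -2.4]
width: 0.125
pos [ 0.5575 -0.3447  0.1836] yaw 9.644421574197656 tilt [-0.0041 -0.0003 -1.    ] j [ 0.6416  0.5138 -0.2644  1.4844  0.1423  1.1657  0.5216] F [ 0.2011 -0.3362 -2.3751] w 0.1254520975596794 t 11.125
dp [0.0017 0.0015 0.1006]
(np.float64(-170.5), array([-0.0065, -0.0006, -3.1391]))
(np.float64(9.5), array([-0.0004,  0.0041,  0.0025]))
(np.float64(189.5), array([-0.0065, -0.0006, -3.1391]))
```

View pics/w9.png

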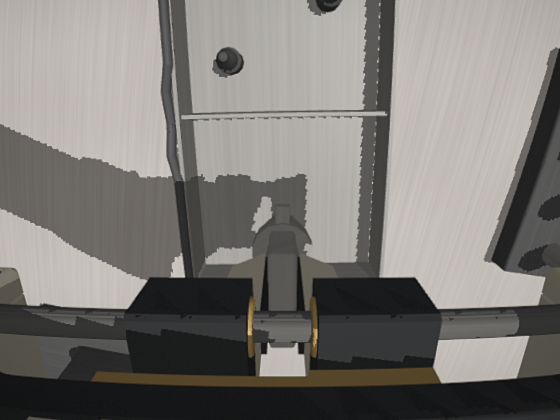

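View pics/t9.png

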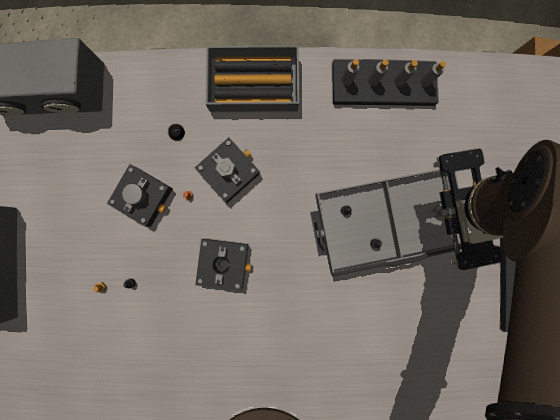

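Run:
```python
from plan import *
W=arm.camera_params("wrist");o=arm.observe()
q=np.array([[.6227,-.2578],[.6528,-.4068],[.4915,-.4355],[.4686,-.2832]])
im=cv2.imread("pics/w9.png")
for z,c in((.085,(0,0,255)),(.04,(255,0,0))):
    p=proj(W,np.c_[q,[z]*4]);print(z,p.tolist());cv2.polylines(im,[p.round().astype(int)],True,c,1)
M=R.from_rotvec(o["ee_rot"]).as_matrix()
# plug foot predicted: grip point ~ tcp true; world foot z
for z in (.145,.085,.04): 
    a=np.array([o["position"][0],o["position"][1],z]);p=proj(W,a)[0];print(z,p);cv2.circle(im,tuple(p.round().astype(int)),3,(0,255,0),-1)
cv2.imwrite("pics/w9o.png",im)
```

```text
0.085 [[385.0498954760532, 103.48019790052285], [376.2146437085313, 280.09071474090536], [193.08769475419274, 281.25630468199694], [182.2504915117516, 102.56103610097779]]
0.04 [[371.5730181366865, 102.06722435713463], [365.633050138576, 258.44174949883006], [203.35430827952345, 259.51782715373724], [195.63598292706868, 101.27226387200298]]
0.145 [282.6288 222.1523]
0.085 [282.7628 197.4562]
0.04 [282.8337 184.3445]
```

View pics/w9o.png

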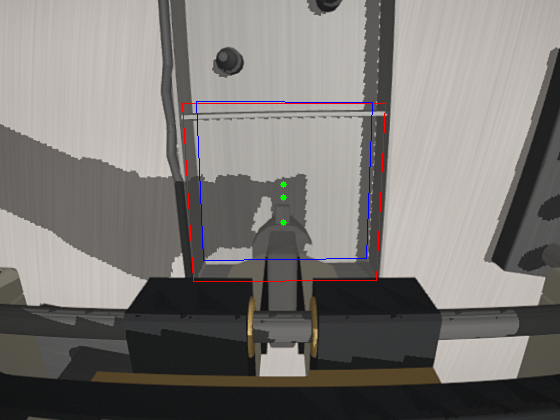

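The bin estimate fits the wrist view: the rim overlay matches at rows 281 and 103, with the divider seen at 114. The plug is over the middle of the bay. Lowering it to the floor.

```bash
python3 -m pendant '[{"dp":[0.001,0.002,0.02],"rotation":[0,0.002,0],"fingers":1},{"dp":[0.001,0.005,0.05],"rotation":[0,0.004,0],"fingers":1},{"dp":[0.001,0.005,0.075],"rotation":[0,0.004,0],"fingers":1},{"dp":[0.001,0.005,0.09],"rotation":[0,0.004,0],"fingers":1},{"dp":[0.001,0.005,0.097],"rotation":[0,0.004,0],"fingers":1},{"dp":[0.001,0.005,0.1],"rotation":[0,0.004,0],"fingers":1},{"dp":[0.001,0.005,0.1],"rotation":[0,0.004,0],"fingers":1},{"dp":[0.001,0.005,0.1],"rotation":[0,0.004,0],"fingers":1}]' 60
python3 - <<'E'
from plan import *
rel([.558,-.35,.080],np.radians(9.5))
im=arm.get_image("wrist");cv2.imwrite("pics/w10.png",im)
s=arm.get_image("scene");cv2.imwrite("pics/s10.png",s)
E
```

```text
clock: 12.22
position: [0.5596, -0.3503, 0.0848]
ee_rot: [3.13, 0.263, 0.002]
force: [0.3, 0.5, -2.1]
width: 0.125
pos [ 0.5596 -0.3503  0.0848] yaw 9.62040092095026 tilt [ 0.0015 -0.0009 -1.    ] j [ 0.6416  0.6055 -0.2528  1.5873  0.1737  0.9691  0.5015] F [ 0.3484  0.4505 -2.0716] w 0.12544462331855294 t 12.225
dp [-0.0015 -0.0006  0.0048]
(np.float64(-170.5), array([ 0.0021,  0.0017, -3.1395]))
(np.float64(9.5), array([ 0.0011, -0.0013,  0.0021]))
(np.float64(189.5), array([ 0.0021,  0.0017, -3.1395]))
```

View pics/w10.png

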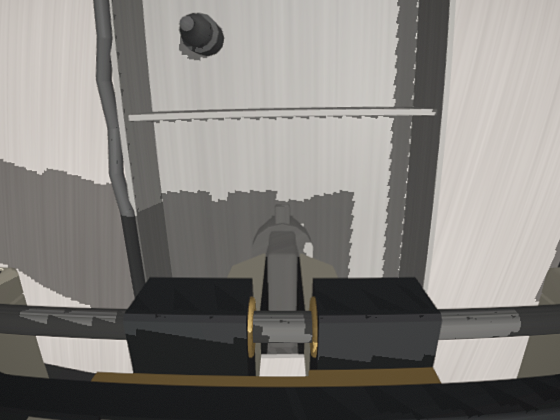

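View pics/s10.png

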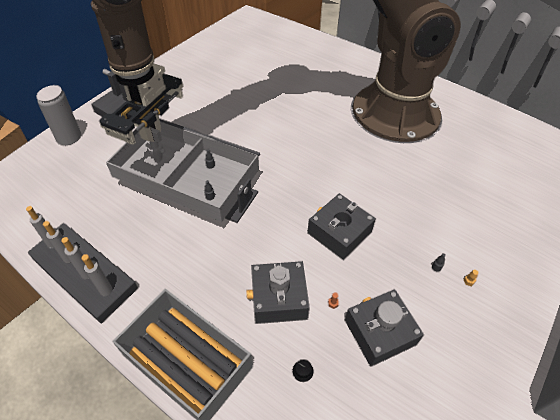

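Still holding the full weight, so I'm lowering in 2–3 mm steps to feel for the floor.

```bash
python3 -m pendant '[{"dp":[0,0,0.002],"rotation":[0,0,0],"fingers":1},{"dp":[0,0,0.004],"rotation":[0,0,0],"fingers":1},{"dp":[0,0,0.004],"rotation":[0,0,0],"fingers":1}]' 60
python3 -m pendant '[{"dp":[0,0,0.001],"rotation":[0,0,0],"fingers":1},{"dp":[0,0,0.002],"rotation":[0,0,0],"fingers":1},{"dp":[0,0,0.002],"rotation":[0,0,0],"fingers":1}]' 60
```

```text
clock: 12.7
position: [0.5592, -0.3502, 0.0803]
ee_rot: [3.13, 0.263, 0.001]
force: [-0.3, -0.1, -2.7]
width: 0.127
clock: 13.08
position: [0.5592, -0.3502, 0.0783]
ee_rot: [3.13, 0.263, 0.001]
force: [-0.1, -0.0, -2.0]
width: 0.126
```

```bash
python3 -m pendant '[{"dp":[0,0,0.001],"rotation":[0,0,0],"fingers":1},{"dp":[0,0,0.0015],"rotation":[0,0,0],"fingers":1},{"dp":[0,0,0.0015],"rotation":[0,0,0],"fingers":1}]' 60
```

```text
clock: 13.45
position: [0.5595, -0.3503, 0.0781]
ee_rot: [3.129, 0.263, 0.002]
force: [-3.7, 1.7, 8.6]
width: 0.125
```

The foot is on the floor (+8.6 N). Releasing.

```bash
python3 -m pendant '[{"dp":[0,0,-0.0005],"rotation":[0,0,0],"fingers":1},{"dp":[0,0,-0.0005],"rotation":[0,0,0],"fingers":0.5},{"dp":[0,0,-0.0005],"rotation":[0,0,0],"fingers":0.2},{"dp":[0,0,-0.0005],"rotation":[0,0,0],"fingers":0},{"dp":[0,0,-0.0005],"rotation":[0,0,0],"fingers":0},{"dp":[0,0,-0.0005],"rotation":[0,0,0],"fingers":0}]'
python3 - <<'E'
from plan import *
rel([.5592,-.3502,.078],np.radians(9.5))
im=arm.get_image("wrist");cv2.imwrite("pics/w11.png",im)
E
```

```text
clock: 14.2
position: [0.5595, -0.3503, 0.0785]
ee_rot: [3.129, 0.263, 0.002]
force: [-0.2, 0.2, -0.3]
width: 0.5
pos [ 0.5595 -0.3503  0.0785] yaw 9.61538334483395 tilt [ 0.0014 -0.001  -1.    ] j [ 0.6408  0.6119 -0.2516  1.5932  0.1762  0.957   0.4993] F [-0.2105  0.1529 -0.2552] w 0.5004452078457455 t 14.2
dp [-0.0003 -0.0002  0.0005]
(np.float64(-170.5), array([ 0.0019,  0.002 , -3.1396]))
(np.float64(9.5), array([ 0.0013, -0.0012,  0.002 ]))
(np.float64(189.5), array([ 0.0019,  0.002 , -3.1396]))
```

View pics/w11.png

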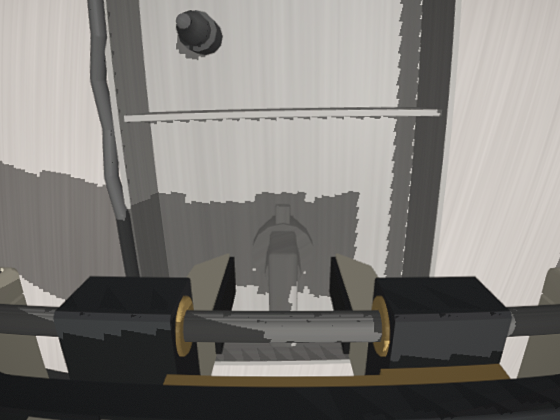

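The plug stands free between the open fingers, with the wing at (282,260). Retreating straight up.

```bash
python3 -m pendant '[{"dp":[0,0,-0.01],"rotation":[0,0,0],"fingers":0},{"dp":[0,0,-0.03],"rotation":[0,0,0],"fingers":0},{"dp":[0,0,-0.06],"rotation":[0,0,0],"fingers":0},{"dp":[0,0,-0.1],"rotation":[0,0,0],"fingers":0},{"dp":[0,0,-0.15],"rotation":[0,0,0],"fingers":0},{"dp":[0,0,-0.18],"rotation":[0,0,0],"fingers":0},{"dp":[0,0,-0.18],"rotation":[0,0,0],"fingers":0},{"dp":[0,0,-0.18],"rotation":[0,0,0],"fingers":0}]'
python3 - <<'E'
from plan import *
o=arm.observe();print(o["position"],o["dq"],o["force"],o["clock"])
im=arm.get_image("wrist");cv2.imwrite("pics/w12.png",im)
s=arm.get_image("scene");cv2.imwrite("pics/s12.png",s)
E
```

```text
clock: 15.25
position: [0.5589, -0.35, 0.2583]
ee_rot: [3.13, 0.263, 0.001]
force: [-0.0, 0.3, -0.6]
width: 0.5
[ 0.5589 -0.35    0.2583] [-0.      0.0157  0.0033  0.0199  0.0014 -0.0016  0.0001] [-0.035   0.2893 -0.6262] 15.25
```

View pics/w12.png

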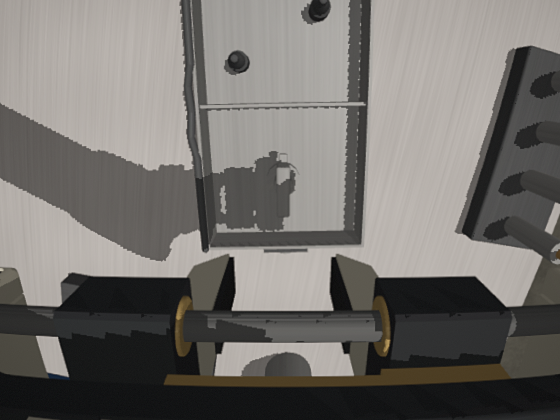

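View pics/s12.png

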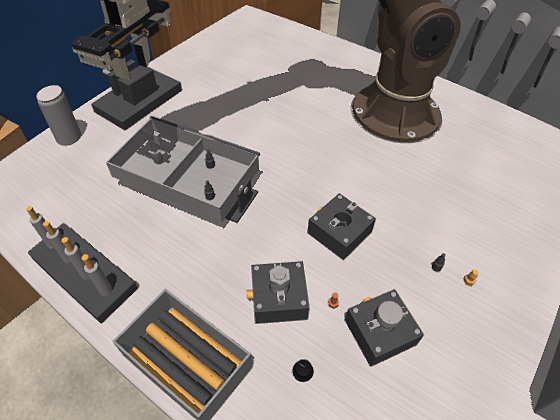

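The plug stands in the empty half: wing at wrist view (283,190), and at (157,145) in the scene view. The hexagon plug looks unchanged, and the hand is well clear. Handing in.

Run:
```python
from cell import arm
o=arm.observe();print(o["force"],o["clock"])
arm.sign_off()
```

```text
[-0.21438222 -0.27646883  0.11667158] 15.35
the job is handed in; nothing more can be done
```

The job is handed in at 15.4 s: the stuck plug is out of its block and standing in the middle of the bin's empty half. I gripped the wing, twisted it about 62° in its seat, pulled it straight up and set it down in the bin. The foot touched the floor with about 9 N before I let go.

- **First grasp missed:** the jaws closed on air just above the wing. Both the wrist and scene pictures showed the real finger tips about 30 mm short of the reported TCP. I reopened, went 29 mm lower, and the second grip held, with an opening of about 11.5 mm on the 12 mm wing.
- **Calibration mismatch:** the wrist camera was also about 1 mm off sideways against the other two cameras. In its view the bin divider sat a few millimetres from my top-view estimate. I allowed for both.
- **Last checks:** the plug stands upright and released, the hand is about 18 cm above where it let go with near-zero force, and the hexagon-headed plug looks unturned. I judged these from the pictures and force reading only, since sign-off gives no verdict.

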